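# Check an edge block at the camera and seat it in the panel

### The arm

A 7-joint arm with a two-finger parallel gripper is mounted at the origin on the work surface. World frame = base frame: x ahead of the robot, y to its left, z up, the work surface at z = 0. Lengths are in mm, angles in degrees, forces in N, time in s.
With the tool pointing down it reaches from about 400 to 900 mm from the base axis. Payload 5.5 kg.
Tool frame: the origin (TCP) lies at the very end of the fingers, on their centre line; the grasp point (between the pads) lies 19 mm behind it (manip.pinch_z is the distance from the TCP to the grasp point, in mm); z points along the fingers, y is the line along which they close (so a half turn about z gives the same grasp; the last joint's range is limited). The gripper opens to 85 mm and grips with 20 to 120 N. Pads are 22 mm wide; open, the fingers measure 114 mm over their backs; the gripper's body (76 mm by 85 mm) begins 54 mm behind the grasp point. The pads swing forward as they close: fully open they stand 13 mm farther back than shut.
Start: joints at [-61.925, 28.699, -24.465, 88.831, 12.651, 65.22, -12.049], TCP at [146.121, 633.363, 231.31] pointing down, gripper open.
Joint ranges: [-164.97, 164.97], [-17.58, 116.51], [-87.97, 89.64], [11.32, 138.91], [-80.73, 260.73], [10.89, 115.49], [-147.41, 147.41]. Speed limits (degrees/s): [147.25, 147.25, 180, 180, 180, 180, 180].

### API

Orientations are given as [roll, pitch, yaw] about the fixed x, y, z axes, in that order (R = Rz(yaw) Ry(pitch) Rx(roll)).
In Python, from station import manip gives the robot as it stands.
- The arm moves only by the tool arm_command, never from a script. Its argument "steps" is a list of rows, each a list of 4 numbers: the shift along the tool's x, y, z each as a share of 0.5 m, from -1 to 1, then the turn about the tool's z as a share of 2 rad, from -1 to 1. In form: [[x, y, z, turn], ...]. A call has 1 to 20 rows; each row shifts and turns the commanded pose from where the row before left it, along the tool's axes as they then stand; what a row does not reach is not made up. A row lasts 1/8 s, in which the tool goes at most 62.5 mm and 10.7 degrees, less where a joint would pass 70% of its speed; a pose out of reach is approached as far as the arm can. A call with a number of a shift or a turn outside -1 to 1 is refused whole. A call with a gripper value outside its range is refused whole. "fingers" is the finger opening in mm, from 0 to 85.4, set as the call begins (left out, the last holds). The fingers move at their own pace and stop on an object; "force" is the grip in N (left out, the last holds). Time passes only in rows, so rows that do not move let the fingers close. It gives the time, the measured TCP pose, the force, the opening and the grip force at its end, in the units of the state.
- manip.sense(): the state, without advancing time (a new reading comes with each control period).
- manip.get_image(name): name is "scene" or "top" or "wrist"; returns a dict with "color" (400x640x3 uint8, blue, green, red), "vertical_fov" (degrees; the focal length in pixels is half the picture's height over the tangent of half this angle, whatever the lens; pixels are square), "cx", "cy" (the principal point, pixels), "R" (3x3) and "t" (3): a world point X has camera coordinates R X + t. Camera axes: x right, y down, z forward; pixel columns grow to the right and rows downward; lengths in mm; the calibration is good to about 2 mm. A picture is of the moment at which its call begins. There is no depth.
- manip.sign_off(): hands the job in; it is judged then, once.
The state is a dict: "time": time; "joint_positions": joint angles; "qd": joint speeds; "joint_efforts": joint torques, N m; "tcp_pos": TCP position; "tool_rot": TCP orientation; "ft_force": force on the tool from outside, world axes, zero at the start; "moment": the same for the moment, N m; "opening": finger opening in mm; "gripper_force": force on a finger pad.
Only numpy, scipy, OpenCV 4.12 (cv2) and the standard library are available. Lean on these libraries where they do the work, as an engineer would, in place of code of your own. Each camera call takes 0.05 s, during which the arm holds its last target. There are 200 camera calls.

### The job

Pick up the grey edge block (the one with a notched corner and eyelets) by its post and, holding it upright, show three of its sides to the small inspection camera: first the short end beside the notch, then the long front with three eyelets, then the other short end, each centred on the lens, square to it and about 6 cm away, for a second. Then lower the block all the way down into the matching pocket of the black panel before you let go, so that it sits flat with its notch over the pocket's filled corner. Leave the other things on the table where they are.

Things in the scene. Friction and masses are not known exactly. Their poses are not given: they have to be found in the camera images.
- block: Grey plastic block, loose, about 130 g: 60 (x) by 90 (y) by 30 mm high, with a square grip post 30 x 30 mm mid-top, up to 66 mm. A 20 x 20 mm notch is cut through its full height at the +x, +y corner. Flush steel eyelets 15 mm across: three on the long front (-x), one on the end by the notch (+y), two on the other end (-y), none on the back. Origin: middle of the underside; z up.
- front (a point): Centre of the block's long front side (three eyelets), 30 mm in -x from the block's axis and 15 mm above its underside; axes as the block's.
- notched_end (a point): Centre of the block's short end beside the notch (one eyelet), 45 mm in +y from the block's axis and 15 mm above its underside; axes as the block's.
- plain_end (a point): Centre of the block's other short end (two eyelets), 45 mm in -y from the block's axis and 15 mm above its underside; axes as the block's.
- camera: Inspection camera, fixed: white housing 55 x 46 x 46 mm centred 130 mm above the table on a thin post with a round 90 mm foot; top at 153 mm. It looks level along its own -x. Origin: centre of the foot's underside, below the housing.
- lens (a point): Centre of the front glass of the camera's lens, 130 mm above the table; x points back into the camera, so what it sees lies at negative x; z up.
- panel: Black stepped panel, fixed, 200 (x) by 180 (y) mm, 22 mm high, with rows of small studs up to 33 mm high and green tips up to 45 mm high outside the pocket, on a white backing that shows as the pocket's floor. Origin: centre of its underside.
- pocket (a point): Centre of the floor of the panel's pocket, 6 mm above the table; axes as the panel's. The pocket is 64 (x) by 94 (y) mm and 16 mm deep, 2 mm of play on each side of the block; its +x, +y corner is filled (from x = 12 mm and y = 27 mm), so the block fits only with its axes along the panel's.
- filler: Bystander: plain grey block 64 x 64 x 30 mm with a round knob on top to 50 mm, no notch, no eyelets. Origin: centre of underside.
- awl: Bystander: tool with a red handle, lying.
- tape: Bystander: cardboard ring lying flat, 84 mm across, 24 mm high.
- cup: Bystander: white mug, 72 mm across, 85 mm high.
- jar: Bystander: clear jar, 64 mm across, 75 mm high.
- brush: Bystander: brush with a wooden handle, lying.
Not all that is in view belongs to the job. Leave any green look-alike of the block alone.

How it is judged (in metres and radians):
On the way, in this order (a step that is already met when the one before it is completed fails the run):
1. the end beside the notch is shown to the lens (x of notched_end in the frame of lens between -0.085 and -0.035 m and y of notched_end in the frame of lens between -0.02 and 0.02 m and z of notched_end in the frame of lens between -0.02 and 0.02 m and x of block in the frame of lens below -0.06 m and angle between the y axis of block and the x axis of lens, either way round below 0.2 rad and angle between block's own z axis and vertical below 0.2 rad), for 0.4 s.
2. the long front is shown to the lens (x of front in the frame of lens between -0.085 and -0.035 m and y of front in the frame of lens between -0.02 and 0.02 m and z of front in the frame of lens between -0.02 and 0.02 m and x of block in the frame of lens below -0.06 m and angle between the x axis of block and the x axis of lens, either way round below 0.2 rad and angle between block's own z axis and vertical below 0.2 rad), for 0.4 s.
3. the other end is shown to the lens (x of plain_end in the frame of lens between -0.085 and -0.035 m and y of plain_end in the frame of lens between -0.02 and 0.02 m and z of plain_end in the frame of lens between -0.02 and 0.02 m and x of block in the frame of lens below -0.06 m and angle between the y axis of block and the x axis of lens, either way round below 0.2 rad and angle between block's own z axis and vertical below 0.2 rad), for 0.4 s.
4. the block, still held, is lowered to within 5 mm of the pocket's floor (horizontal distance between block and pocket below 0.008 m and z of block in the frame of pocket below 0.005 m and contact force between block and the fingers above 1 N), for 0.1 s.
At the end, for the whole second after the job is handed in: The block rests, released, in the pocket: within 5 mm of its centre, underside within 2.5 mm of its floor, level within 0.04 rad, turned within 0.08 rad, front towards the pocket's -x side; no bystander is more than 20 mm from where it started (horizontal distance between block and pocket below 0.005 m and z of block in the frame of pocket below 0.0025 m and x of front in the frame of pocket below -0.024 m and angle between the x axis of block and the x axis of panel, either way round below 0.08 rad and angle between block's own z axis and vertical below 0.04 rad and linear speed of block below 0.01 m/s and contact force between block and the fingers below 0.1 N and distance of each of filler, awl, tape, cup, jar, brush from where it was at the start of the episode below 0.02 m); the robot touches nothing.
It fails at once if a bystander is pushed more than 20 mm (distance of any of filler, awl, tape, cup, jar, brush from where it was at the start of the episode above 0.02 m).
It also fails if it takes over 54 s, if anything falls off the work surface, if the arm or the gripper's body presses on something with over 40 N, if the wrist force passes 120 N, or if a joint passes its speed limit or range.

## Working session

There is one attempt and no reset: what is moved stays moved. The work goes in short steps, Python scripts to look and compute and a tool call to move; the robot and the scene stay as the last step left them, time stands still between calls to the robot, and variables do not carry over. Pictures are saved under pics/ and viewed, at most 10 in all, crops included, and the job is handed in when it is done.

Besides the shell and the picture viewer there is one more tool, called after "Request:" as name(argument=value, ...) on one line, values as JSON. arm_command: Moves the arm, as the interface text tells. Its arguments: {"type":"object","properties":{"steps":{"type":"array"},"fingers":{"type":"number"},"force":{"type":"number"}},"required":["steps"]}

```bash
mkdir -p pics
python3 - <<'E'
from station import manip
import cv2,pickle
d={}
for n in("scene","top","wrist"):
    d[n]=manip.get_image(n);cv2.imwrite(f"pics/{n}0.png",d[n]["color"])
    print(n,{k:v for k,v in d[n].items() if k!="color"})
pickle.dump(d,open("im0.pkl","wb"))
s=manip.sense();print(s["time"],s["tcp_pos"],s["tool_rot"],s["ft_force"])
E
```

```text
scene {'vertical_fov': 55.54378937456553, 'cx': 321.2522607202068, 'cy': 200.19015887573195, 'R': array([[-0.12714802,  0.99184567,  0.00869189],
       [ 0.56747005,  0.0799275 , -0.81950554],
       [-0.81351775, -0.09926612, -0.57300534]]), 't': array([  28.30078307, -218.50205212, 1446.79824068])}
top {'vertical_fov': 54.07709248314156, 'cx': 316.0121175963651, 'cy': 203.89358854830115, 'R': array([[ 0.01700211, -0.99981201, -0.00932033],
       [-0.99753171, -0.0163267 , -0.06829301],
       [ 0.06812801,  0.01045845, -0.99762177]]), 't': array([  36.83611694,  537.68859983, 1224.77041237])}
wrist {'vertical_fov': 61.99328944950418, 'cx': 321.7343872658187, 'cy': 202.7714598533404, 'R': array([[ 0.22525269,  0.97429855, -0.00188989],
       [ 0.92234161, -0.21261473,  0.32261577],
       [ 0.31392226, -0.07441319, -0.94652813]]), 't': array([-650.21051667,  -41.71994925,  379.97804426])}
0.15 [146.05258304 632.8470546  230.48742025] [-1.79914466e+02 -2.79827789e-03  1.67008649e+02] [-0.18984923 -0.02291416  0.40176766]
```

View pics/scene0.png

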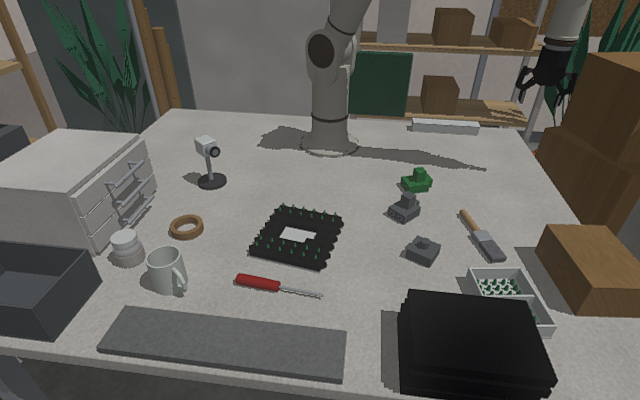

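View pics/top0.png

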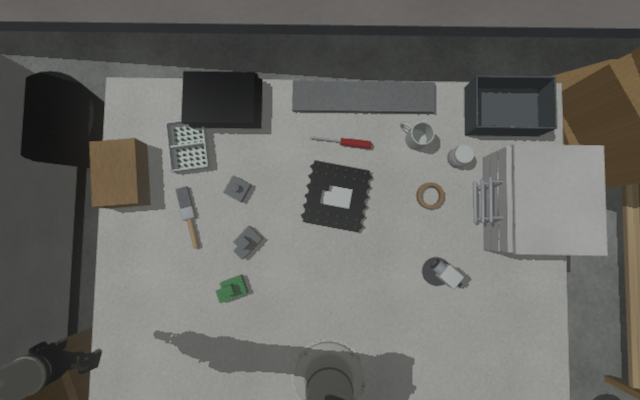

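The candidates are the grey block with a square post at top (247,241), the green look-alike at (232,288), and the plain filler with a knob at (238,188). The grey one at (247,241) fits because it is grey, has a post and shows eyelets. I'll confirm it in enlarged crops, along with the panel and the camera.

Run:
```python
import cv2,pickle,numpy as np
d=pickle.load(open("im0.pkl","rb"))
def c(n,x,y,w,h,s):
    im=cv2.resize(d[n]["color"][y:y+h,x:x+w],None,fx=s,fy=s,interpolation=cv2.INTER_CUBIC)
    st=5 if s>=8 else 10
    for i in range(0,w,st): cv2.putText(im,str(x+i),(i*s,8),0,.3,(0,0,255),1);cv2.line(im,(i*s,10),(i*s,14),(0,0,255),1)
    for i in range(st,h,st): cv2.putText(im,str(y+i),(0,i*s+3),0,.3,(0,0,255),1)
    return im
a=c("top",228,222,40,30,10);b=c("top",297,157,80,60,5)
e=c("scene",380,187,50,37,8);f=c("top",418,252,50,37,8)
o=np.zeros((600,800,3),np.uint8)
for im,(x,y) in((a,(0,0)),(b,(400,0)),(e,(0,304)),(f,(400,304))): 
    h,w=im.shape[:2];o[y:y+h,x:x+w]=im[:600-y,:800-x]
cv2.imwrite("pics/crop1.png",o)
```

```text
(no output)
```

View pics/crop1.png

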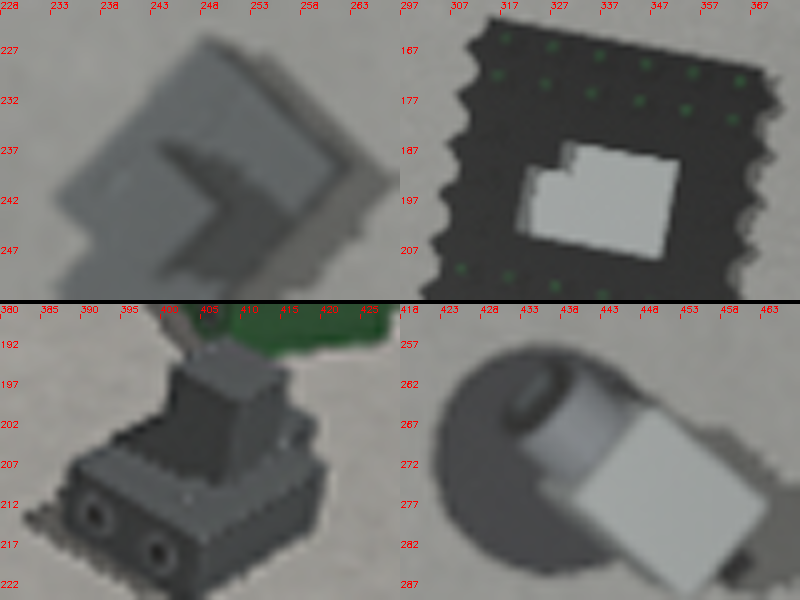

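The crops confirm it: the grey block has a two-eyelet end facing scene (398,213), an unmarked back to its right, and its notch at top about (237,247). One more crop gives me finer points.

Run:
```python
import cv2,pickle,numpy as np
d=pickle.load(open("im0.pkl","rb"))
def c(n,x,y,w,h,s,st=5):
    im=cv2.resize(d[n]["color"][y:y+h,x:x+w],None,fx=s,fy=s,interpolation=cv2.INTER_CUBIC)
    im=cv2.convertScaleAbs(im,alpha=1.4,beta=10)
    for i in range(0,w,st): cv2.putText(im,str(x+i),(i*s,8),0,.3,(0,0,255),1);cv2.line(im,(i*s,10),(i*s,14),(0,0,255),1)
    for i in range(st,h,st): cv2.putText(im,str(y+i),(0,i*s+3),0,.3,(0,0,255),1);
    return im
a=c("top",226,220,42,42,8);e=c("scene",188,130,42,60,8);b=c("scene",245,200,105,73,4,10);f=c("top",300,157,74,78,4,10)
o=np.zeros((600,800,3),np.uint8)
for im,(x,y) in((a,(0,0)),(b,(340,0)),(f,(0,340)),(e,(340,300))): 
    im=im[:600-y,:800-x];h,w=im.shape[:2];o[y:y+h,x:x+w]=im
cv2.imwrite("pics/crop2.png",o)
```

```text
(no output)
```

View pics/crop2.png

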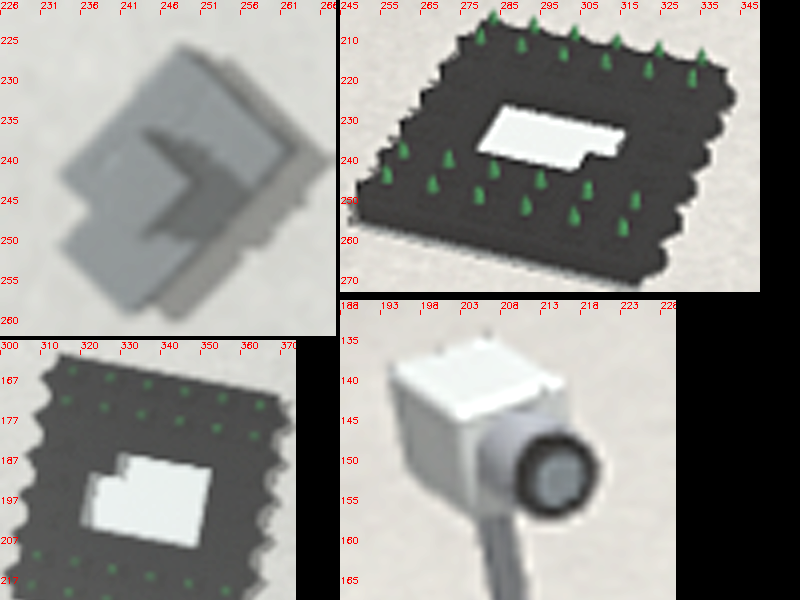

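```bash
cat > geo.py <<'E'
import numpy as np
from scipy.optimize import least_squares
def cam(d):return d["R"],d["t"],200/np.tan(np.radians(d["vertical_fov"]/2)),d["cx"],d["cy"]
def proj(d,P):
    R,t,f,cx,cy=cam(d);c=np.atleast_2d(P)@R.T+t
    return np.c_[f*c[:,0]/c[:,2]+cx,f*c[:,1]/c[:,2]+cy]
def onz(d,uv,z):
    R,t,f,cx,cy=cam(d);r=R.T@[(uv[0]-cx)/f,(uv[1]-cy)/f,1];o=-R.T@t
    return o+r*(z-o[2])/r[2]
def place(p,L):
    c,s=np.cos(p[2]),np.sin(p[2]);L=np.asarray(L,float)
    return np.c_[p[0]+c*L[:,0]-s*L[:,1],p[1]+s*L[:,0]+c*L[:,1],L[:,2]]
def fit(obs,p0):  # obs: list of (cam,[local pts],[px])
    fun=lambda p:np.concatenate([(proj(d,place(p,L))-px).ravel() for d,L,px in obs])
    r=least_squares(fun,p0,loss="soft_l1",x_scale=[1,1,.01]);return r.x,fun(r.x).reshape(-1,2).round(1)
E
python3 - <<'E'
from geo import *;import pickle
d=pickle.load(open("im0.pkl","rb"));T,S=d["top"],d["scene"]
def show(n,o,p0):
    p,r=fit(o,p0);print(n,p[:2].round(1),np.degrees(p[2]).round(1),r.tolist())
bt=(T,[(30,-45,30),(-30,-45,30),(30,25,30),(10,25,30),(10,45,30),(-30,45,30)],[(248.5,226),(263,239.2),(233.3,241.5),(236.8,245.8),(233.3,250.3),(242.5,259)])
bs=(S,[(-30,-45,30),(30,-45,30),(30,25,30),(30,-45,0),(-30,-45,0),(30,25,0)],[(388.8,206.5),(405.6,213.4),(420.6,206.5),(405,223.7),(388,214.9),(419.7,215.9)])
g=onz(T,(247,241),30);
for n,o in(("block T",[bt]),("block S",[bs]),("both",[bt,bs])):show(n,o,[g[0],g[1],.78])
pt=(T,[(-32,47,22),(-32,-47,22),(32,-47,22),(32,27,22),(12,47,22),(12,27,22)],[(320.5,202.8),(349.8,208.8),(352.8,188.8),(330.5,185.3),(322.5,190.3),(329.8,190.8)])
g=onz(T,(337,196),22);show("pocket",[pt],[g[0],g[1],-.17])
H=[(-27.5,-23,153),(-27.5,23,153),(27.5,23,153),(27.5,-23,153)]
ht=(T,H,[(449.6,264.3),(439.9,276.1),(454.25,288.6),(464.25,277.1)])
ht=(T,H,[(439.9,276.1),(449.6,264.3),(464.25,277.1),(454.25,288.6)])
hs=(S,H,[(216.1,140),(203,144.4),(194,138.75),(206.5,134.75)])
for dd,uv in((T,(452,277)),):g=onz(dd,uv,153)
# camera x-axis points away from lens
for a in(-2.4,):
  for sw in(0,1):
    Hh=[H[1],H[0],H[3],H[2]] if sw else H
    show("cam T%d"%sw,[(T,Hh,ht[2])],[g[0],g[1],a]);show("cam S%d"%sw,[(S,Hh,hs[2])],[g[0],g[1],a])
print("lens S",onz(S,(214.9,151.9),130),"T",onz(T,(435.5,263.4),130),"foot",onz(T,(436.5,271.2),5))
print("T cam pos",-T["R"].T@T["t"])
E
```

```text
block T [411.7 263.9] 46.5 [[0.5, -0.6], [-0.5, -0.3], [-0.1, -0.1], [0.9, 0.1], [-0.2, 0.2], [-0.4, 0.6]]
block S [412.9 268. ] 48.9 [[-0.1, -0.4], [0.3, 2.6], [0.9, -0.5], [-0.6, 1.0], [-0.5, -0.2], [0.1, -1.3]]
both [412.6 266.4] 48.6 [[-0.9, -0.9], [-1.4, -1.2], [-1.0, 0.1], [0.2, 0.1], [-0.7, 0.4], [-0.5, 0.4], [-0.7, -0.6], [-0.5, 2.4], [0.3, -0.6], [-1.3, 0.8], [-1.1, -0.4], [-0.4, -1.4]]
pocket [562.3 -19.9] -9.3 [[-0.0, 0.7], [-0.0, -0.0], [0.5, 0.1], [-0.2, -0.5], [0.4, -0.4], [-0.6, 0.2]]
cam T0 [ 331.3 -337.6] -130.4 [[-0.8, 0.1], [0.1, -0.6], [0.6, -0.2], [-0.0, 0.8]]
cam S0 [ 337.3 -331.9] -127.7 [[0.7, -0.1], [-0.1, 0.5], [-1.0, 0.0], [0.3, -0.6]]
cam T1 [ 331.1 -337.6] -411.5 [[-0.8, -0.1], [-0.1, 25.0], [0.7, 0.0], [0.2, -24.7]]
cam S1 [ 323.4 -337.3] -10.4 [[0.4, -5.5], [0.2, -12.0], [-1.1, 1.2], [0.2, 7.5]]
lens S [ 367.07657152 -293.99402432  130.        ] T [ 364.99725846 -298.76387337  130.        ] foot [ 330.92092187 -338.53616764    5.        ]
T cam pos [ 452.29396873   32.79867664 1258.9213262 ]
```

Request:
arm_command(steps=[[-0.068,-0.06,0,0],[-0.068,-0.06,0,0],[-0.068,-0.06,0,0],[-0.068,-0.06,0,0],[-0.068,-0.06,0,0],[-0.068,-0.06,0,0],[-0.068,-0.06,0,0],[-0.068,-0.06,0,0],[-0.068,-0.06,0,0],[-0.068,-0.06,0,0]], fingers=85)

```text
time: 1.4
tcp_pos: [410.6, 263.2, 231.3]
tool_rot: [-180.0, 0.0, 167.0]
ft_force: [-0.1, 0.1, -0.3]
opening: 85.0
gripper_force: 0.0
```

Request:
arm_command(steps=[[0,0,0,0.075],[0,0,0,0.075],[0,0,0,0.075],[0,0,0,0.075],[0,0,0,0.075],[0,0,0,0.075],[0,0,0,0.075],[0,0,0,0.075],[0,0,0,0.075],[0,0,0,0.075],[0,0,0,0.075],[0,0,0,0.075],[0,0,0,0.075],[0,0,0,0.075],[0,0,0,0],[0,0,0,0]])

```text
time: 3.4
tcp_pos: [409.8, 264.6, 231.2]
tool_rot: [-180.0, 0.0, 46.9]
ft_force: [-0.1, 0.0, 0.0]
opening: 85.0
gripper_force: 0.0
```

Run:
```python
from station import manip
from geo import *
import cv2,pickle
d=manip.get_image("wrist");pickle.dump(d,open("w1.pkl","wb"))
s=manip.sense();print(s["time"],s["tcp_pos"],s["tool_rot"],s["joint_positions"])
im=d["color"].copy()
p=[412.0,265,np.radians(47)]
for z in(30,):
    q=proj(d,place(p,[(30,-45,z),(-30,-45,z),(-30,45,z),(10,45,z),(10,25,z),(30,25,z)]));print(q.round(0).tolist())
cv2.imwrite("pics/w1.png",im)
```

```text
3.45 [409.83920436 264.56404448 231.19054278] [-1.79995569e+02  1.41732709e-02  4.68275155e+01] [-34.49975486  10.36410182  -1.67524376 112.23230201   0.35555177
  57.42317959 -79.51168502]
[[367.0, 143.0], [365.0, 199.0], [282.0, 199.0], [280.0, 163.0], [300.0, 163.0], [299.0, 143.0]]
```

View pics/w1.png

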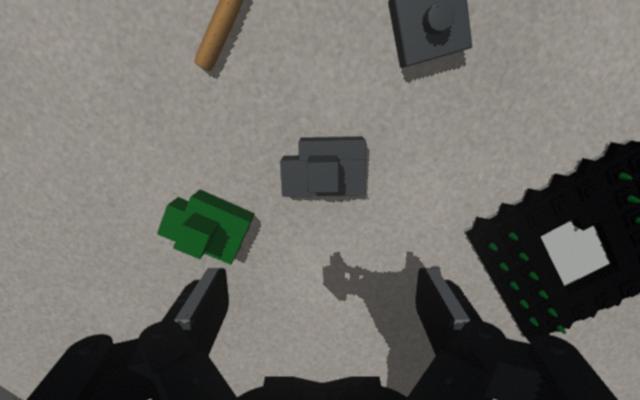

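The wrist view shows the block at (325,167) with its notch at upper left, the green look-alike at (207,227), the filler at (432,30) and the pocket at (575,252). I'll enlarge the block and the pocket to refine both.

Run:
```python
import cv2,pickle,numpy as np
d={"w":pickle.load(open("w1.pkl","rb"))}
def c(n,x,y,w,h,s,st=5):
    im=cv2.resize(d[n]["color"][y:y+h,x:x+w],None,fx=s,fy=s,interpolation=cv2.INTER_CUBIC)
    im=cv2.convertScaleAbs(im,alpha=1.7,beta=10)
    for i in range(0,w,st): cv2.putText(im,str(x+i),(i*s,8),0,.3,(0,0,255),1);cv2.line(im,(i*s,10),(i*s,14),(0,0,255),1)
    for i in range(st,h,st): cv2.putText(im,str(y+i),(0,i*s+3),0,.3,(0,0,255),1);
    return im
o=np.zeros((600,800,3),np.uint8)
for im,(x,y) in((c("w",275,130,100,74,6),(0,0)),(c("w",530,215,90,74,6),(0,300))): 
    pass
a=c("w",275,130,100,74,8,10);cv2.imwrite("pics/c3.png",a)
b=c("w",535,212,80,74,8,10);cv2.imwrite("pics/c4.png",b)
```

```text
(no output)
```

View pics/c3.png

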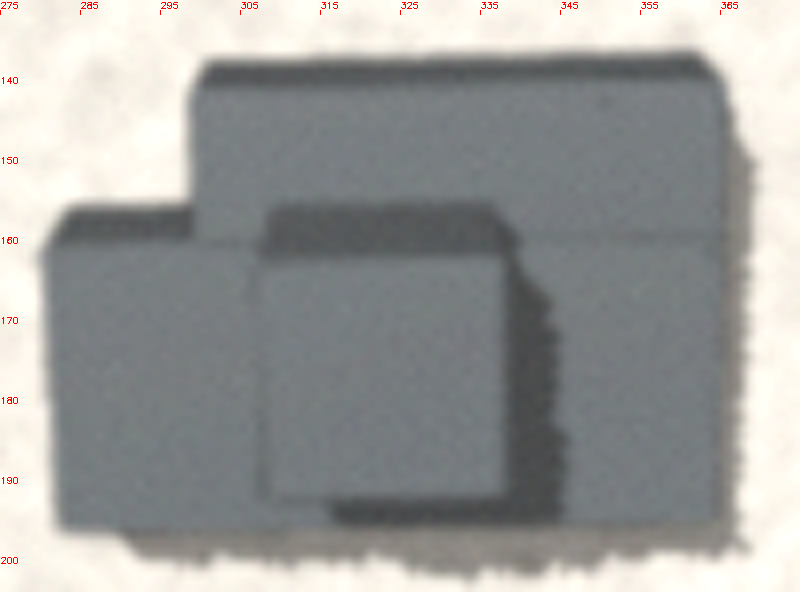

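View pics/c4.png

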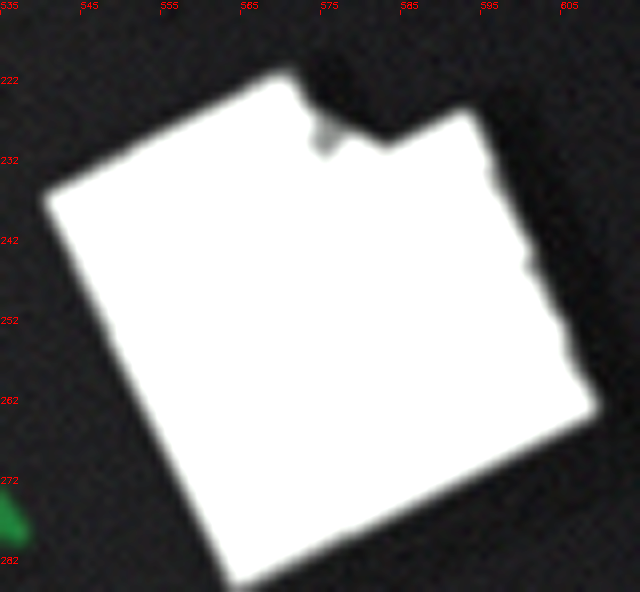

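Run:
```python
from geo import *;import pickle
W=pickle.load(open("w1.pkl","rb"))
a=(W,[(30,-45,30),(-30,-45,30),(-30,45,30),(10,45,30),(10,25,30),(30,25,30),(15,15,66),(15,-15,66),(-15,-15,66),(-15,15,66)],
[(365,140),(365,195.6),(282.3,196),(280.6,160.4),(299.3,160),(299,140.6),(307.3,162.3),(338.3,161.9),(338.8,192.1),(308.3,192.5)])
p,r=fit([a],[412,265,.82]);print(p,np.degrees(p[2]),r.tolist())
t=np.array([409.84,264.56]);y=np.radians(46.83);e=p[:2]-t
print("tool x,y shift",e@[np.cos(y),np.sin(y)],e@[np.sin(y),-np.cos(y)])
```

```text
[413.98671556 267.53226351   0.83060056] 47.589906508632936 [[1.9, -0.4], [0.2, -0.0], [-0.4, 0.6], [-0.7, -0.3], [-0.2, -0.2], [-0.6, -0.1], [-0.2, -0.1], [0.9, -0.1], [0.3, 0.4], [-0.3, 0.4]]
tool x,y shift 5.004790902308157 0.9907918045712756
```

Request:
arm_command(steps=[[0.01,0.002,0.04,-0.007],[0,0,0.07,0],[0,0,0.07,0],[0,0,0.07,0],[0,0,0.06,0],[0,0,0.05,0],[0,0,0.032,0],[0,0,0,0]])

```text
time: 4.45
tcp_pos: [413.4, 267.1, 34.4]
tool_rot: [-180.0, 0.1, 47.5]
ft_force: [0.8, -0.3, 0.4]
opening: 85.0
gripper_force: 0.0
```

Request:
arm_command(steps=[[0,0,0,0],[0,0,0,0],[0,0,0,0],[0,0,0,0],[0,0,0,0],[0,0,0,0],[0,0,0,0],[0,0,0,0]], fingers=20, force=45)

```text
time: 5.45
tcp_pos: [414.8, 268.0, 36.2]
tool_rot: [180.0, -0.1, 47.5]
ft_force: [-0.0, -0.3, 6.5]
opening: 29.3
gripper_force: 45.2
```

Request:
arm_command(steps=[[0,0,-0.02,0],[0,0,-0.04,0],[0,0,-0.06,0],[0,0,-0.08,0],[0,0,-0.08,0],[0,0,-0.05,0],[0,0,0,0]])

```text
time: 6.32
tcp_pos: [415.3, 268.4, 202.7]
tool_rot: [179.9, -0.3, 47.5]
ft_force: [-0.5, 0.5, -1.8]
opening: 29.3
gripper_force: 44.5
```

Request:
arm_command(steps=[[-0.031,0.031,0.005,0],[-0.031,0.031,0.005,0],[-0.063,0.062,0.009,0],[-0.063,0.062,0.009,0],[-0.063,0.062,0.009,0],[-0.063,0.062,0.009,0],[-0.063,0.062,0.009,0],[-0.063,0.062,0.009,0],[-0.063,0.062,0.009,0],[-0.063,0.062,0.009,0],[-0.063,0.062,0.009,0],[-0.031,0.031,0.005,0],[-0.031,0.031,0.005,0],[0,0,0,0]])

```text
time: 8.07
tcp_pos: [430.6, -218.8, 148.6]
tool_rot: [-179.9, 0.1, 47.3]
ft_force: [-0.2, 0.6, -0.4]
opening: 29.2
gripper_force: 44.6
```

Request:
arm_command(steps=[[0,0,0,-0.04],[0,0,0,-0.074],[0,0,0,-0.074],[0,0,0,-0.074],[0,0,0,-0.074],[0,0,0,-0.074],[0,0,0,-0.074],[0,0,0,-0.074],[0,0,0,-0.074],[0,0,0,-0.074],[0,0,0,-0.074],[0,0,0,-0.032],[0,0,0,0],[0,0,0,0]])

```text
time: 9.82
tcp_pos: [431.8, -216.8, 149.5]
tool_rot: [-180.0, -0.1, 140.5]
ft_force: [-0.5, 0.7, -1.2]
opening: 29.0
gripper_force: 44.6
```

Run:
```python
from station import manip
import cv2,numpy as np
s=manip.sense();print(s["time"],s["tcp_pos"],s["tool_rot"],s["joint_positions"])
a=manip.get_image("scene")["color"][90:240,150:350];b=manip.get_image("top")["color"][200:320,360:520]
cv2.imwrite("pics/s1.png",np.vstack([cv2.resize(a,None,fx=2,fy=2,interpolation=2),np.pad(cv2.resize(b,None,fx=2.4,fy=2.4,interpolation=2),((0,0),(0,16),(0,0)))]))
```

```text
9.825 [ 431.76467507 -216.75667124  149.47361165] [-1.79994351e+02 -5.02598277e-02  1.40512155e+02] [ 22.25517529  16.15432722   1.41097282 117.29700995  -0.55165878
  46.60452051  74.50197328]
```

View pics/s1.png

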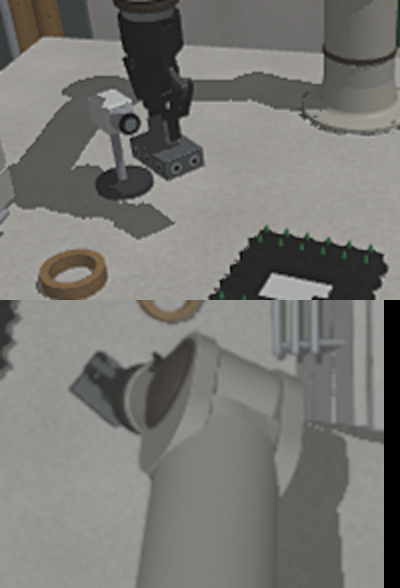

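The scene crop shows the two-eyelet end facing away from the camera, so the notched end is square to the lens. I'll hold here, then turn.

Request:
arm_command(steps=[[0,0,0,0],[0,0,0,0],[0,0,0,0],[0,0,0,0],[0,0,0,0],[0,0,0,0],[0,0,0,0]])

```text
time: 10.8
tcp_pos: [432.0, -217.5, 149.8]
tool_rot: [180.0, -0.0, 140.5]
ft_force: [-0.2, -0.9, -1.1]
opening: 29.3
gripper_force: 44.6
```

Request:
arm_command(steps=[[0,0,0,0.04],[0,0,0,0.07],[0,0,0,0.07],[0,0,0,0.07],[0,0,0,0.07],[0,0,0,0.07],[0,0,0,0.07],[0,0,0,0.07],[0,0,0,0.07],[0,0,0,0.07],[0,0,0,0.07],[-0.015,0,0,0.045],[-0.015,0,0,0]])

```text
time: 12.42
tcp_pos: [423.0, -229.6, 149.8]
tool_rot: [-180.0, 0.0, 50.7]
ft_force: [-0.4, 0.2, -1.3]
opening: 29.0
gripper_force: 44.6
```

Request:
arm_command(steps=[[0,0,0,0],[0,0,0,0],[0,0,0,0],[0,0,0,0],[0,0,0,0],[0,0,0,0],[0,0,0,0],[0,0,0,0]])

```text
time: 13.42
tcp_pos: [423.0, -229.6, 149.8]
tool_rot: [-180.0, -0.0, 50.6]
ft_force: [-0.0, -0.4, -0.9]
opening: 29.1
gripper_force: 44.6
```

Request:
arm_command(steps=[[0.015,0,0,0],[0.015,0,0,0.04],[0,0,0,0.07],[0,0,0,0.07],[0,0,0,0.07],[0,0,0,0.07],[0,0,0,0.07],[0,0,0,0.07],[0,0,0,0.07],[0,0,0,0.07],[0,0,0,0.07],[0,0,0,0.07],[0,0,0,0.045],[0,0,0,0],[0,0,0,0]])

```text
time: 15.3
tcp_pos: [432.8, -217.6, 149.8]
tool_rot: [-180.0, 0.0, -39.2]
ft_force: [-0.6, 0.3, -1.1]
opening: 29.2
gripper_force: 44.6
```

Request:
arm_command(steps=[[0,0,0,0],[0,0,0,0],[0,0,0,0],[0,0,0,0],[0,0,0,0],[0,0,0,0],[0,0,0,0]])

```text
time: 16.18
tcp_pos: [432.6, -218.0, 149.8]
tool_rot: [180.0, 0.0, -39.4]
ft_force: [0.1, 0.1, -1.1]
opening: 29.1
gripper_force: 44.6
```

Request:
arm_command(steps=[[-0.016,-0.032,-0.01,0],[-0.032,-0.065,-0.02,0],[-0.032,-0.065,-0.02,0],[-0.032,-0.065,-0.02,0],[-0.032,-0.065,-0.02,0],[-0.032,-0.065,-0.01,0],[-0.016,-0.033,0,0],[0,0,0,-0.053],[0,0,0,-0.053],[0,0,0,-0.053],[0,0,0,-0.053],[0,0,0,-0.051],[0,0,0,0],[0,0,0,0],[0,0,0,0]])

```text
time: 18.05
tcp_pos: [482.0, -6.5, 199.7]
tool_rot: [180.0, 0.0, -9.3]
ft_force: [0.0, 0.3, -1.7]
opening: 29.5
gripper_force: 44.6
```

Run:
```python
from station import manip
from geo import *
import cv2,pickle
d=manip.get_image("wrist");pickle.dump(d,open("w2.pkl","wb"))
s=manip.sense();print(s["time"],s["tcp_pos"],s["tool_rot"])
print(proj(d,place([562.3,-19.9,np.radians(-9.3)],[(-32,47,22),(-32,-47,22),(32,-47,22),(32,27,22),(12,27,22),(12,47,22)])).round().tolist())
cv2.imwrite("pics/w2.png",cv2.resize(cv2.convertScaleAbs(d["color"],alpha=2.2,beta=10),(800,500),interpolation=2))
```

```text
18.1 [481.99987693  -6.4299501  199.72046714] [ 1.79993747e+02  8.92085628e-03 -9.28864214e+00]
[[273.0, 127.0], [373.0, 127.0], [377.0, 53.0], [293.0, 53.0], [293.0, 77.0], [271.0, 77.0]]
```

View pics/w2.png

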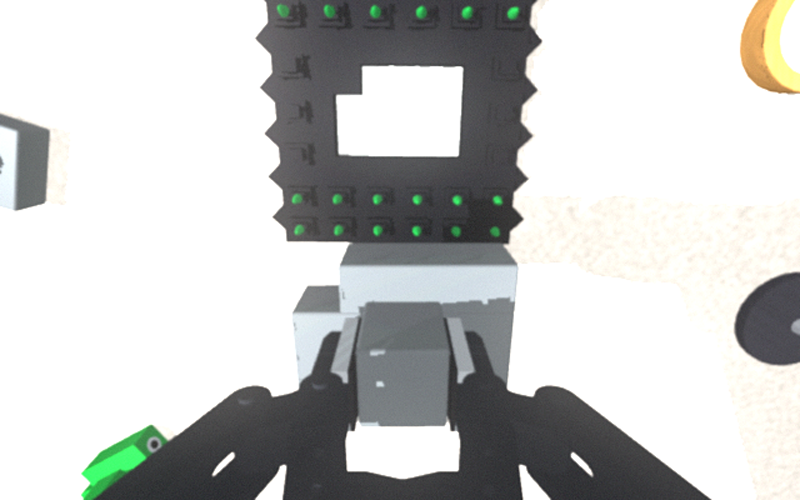

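The wrist view shows the pocket at (337–463, 66–157) in the enlarged picture, with its filled corner at upper left. The held block's notch is on the same side. I'll fit both from this one view.

Run:
```python
from geo import *;import pickle,cv2
W=pickle.load(open("w2.pkl","rb"))
g=cv2.cvtColor(W["color"],cv2.COLOR_BGR2GRAY)[45:135,255:390]
g=cv2.resize(g,None,fx=8,fy=8,interpolation=cv2.INTER_CUBIC);m=(g>75).astype(np.uint8)
c=max((c for c in cv2.findContours(m,0,1)[0]),key=lambda c:cv2.contourArea(c) if cv2.contourArea(c)<.6*m.size else 0)
q=cv2.approxPolyDP(c,12,True)[:,0]/8+[254.56,44.56];print(len(q),q.round(1).tolist())
L=[(-32,47,22),(-32,-47,22),(32,-47,6),(32,27,6),(12,27,6),(12,47,6)]
g0=[562.3,-19.9,np.radians(-9.3)]
pr=proj(W,place(g0,L));px=[q[np.argmin(((q-a)**2).sum(1))] for a in pr]
p,r=fit([(W,L,px)],g0);print("pocket",p[:2],np.degrees(p[2]),r.tolist())
for h in(34.5,36.2):
    z=199.7-h
    L=[(30,-45,z+30),(30,25,z+30),(10,25,z+30),(10,45,z+30),(15,15,z+66),(15,-15,z+66)]
    P=np.array([(516,265),(341,265),(341,312),(296,312),(359,303),(444,303)])/1.25
    b,r=fit([(W,L,P)],[482,-6.5,np.radians(-9.3)]);print("block",b[:2],np.degrees(b[2]),r.tolist())
    e=p[:2]-b[:2];y=np.radians(-9.29);print("shift",e@[np.cos(y),np.sin(y)],e@[np.sin(y),-np.cos(y)])
e=p[:2]-[482,-6.43];print("from tcp",e@[np.cos(y),np.sin(y)],e@[np.sin(y),-np.cos(y)])
```

```text
7 [[268.6, 76.3], [271.2, 123.1], [323.1, 124.8], [366.6, 123.3], [368.9, 53.1], [290.3, 52.4], [289.3, 74.8]]
pocket [565.40288468 -15.81809957] -9.452147031798798 [[-2.9, 1.6], [1.9, 1.6], [0.5, -0.9], [-1.2, -0.5], [0.5, 0.4], [-0.0, -1.1]]
block [481.90544254  -6.66895132] -9.23410286684459 [[8.2, -1.5], [-1.5, -1.2], [0.6, -0.3], [-4.5, -0.2], [-1.1, 38.3], [9.9, 38.2]]
shift 83.87924333727835 -4.449976831342214
block [481.21884394  -6.34535021] -9.079148698681045 [[6.5, -1.5], [-1.5, -0.9], [0.7, -0.4], [-3.9, -0.2], [-1.3, 37.7], [8.6, 37.3]]
shift 84.60907588475126 -4.241458805823902
from tcp 83.82450039180037 -4.198895060407059
```

Run:
```python
from geo import *;import pickle,cv2
W=pickle.load(open("w2.pkl","rb"))
q=np.array([(271.2,123.1),(366.6,123.3),(368.9,53.1),(290.3,52.4),(289.3,74.8),(268.6,76.3)])
for z in(6,):
    L=[(-32,47,z),(-32,-47,z),(32,-47,z),(32,27,z),(12,27,z),(12,47,z)]
    p,r=fit([(W,L,q)],[562,-20,-.16]);print("pocket",p[:2],np.degrees(p[2]),r.tolist())
L=np.array([(30,-45,30),(30,25,30),(10,25,30),(10,45,30),(30,-45,0),(30,25,0)],float)
P=np.array([(516,265),(341,265),(341,312),(296,312),(508,244),(349,244)])/1.25
f=lambda v:(proj(W,place(v[:3],L+[0,0,v[3]]))-P).ravel()
b=least_squares(f,[482,-6.5,-.16,163],x_scale=[1,1,.01,1]).x;print("block",b,np.degrees(b[2]),f(b).round(1))
y=np.radians(-9.29)
for n,e in(("vs block",p[:2]-b[:2]),("vs tcp",p[:2]-[482,-6.43])):print(n,e@[np.cos(y),np.sin(y)],e@[np.sin(y),-np.cos(y)])
a=W["color"][185:345,225:425];cv2.imwrite("pics/w2c.png",cv2.resize(cv2.convertScaleAbs(a,alpha=2,beta=10),None,fx=3.75,fy=3.75,interpolation=2))
```

```text
pocket [565.04544399 -15.89394237] -9.433861784417468 [[-0.3, 0.3], [-0.2, 0.3], [0.7, -0.6], [-1.0, -0.0], [0.6, 0.8], [0.1, -0.7]]
block [ 4.78529250e+02 -5.66160248e+00 -1.62993705e-01  1.58633893e+02] -9.338851370596332 [ 2.9  0.8 -0.   0.8  1.8 -0.  -1.5 -0.  -4.6 -0.9  0.8 -0.8]
vs block 87.03326228863676 -3.868314308930163
vs tcp 83.48399135762274 -4.066344804382837
```

View pics/w2c.png

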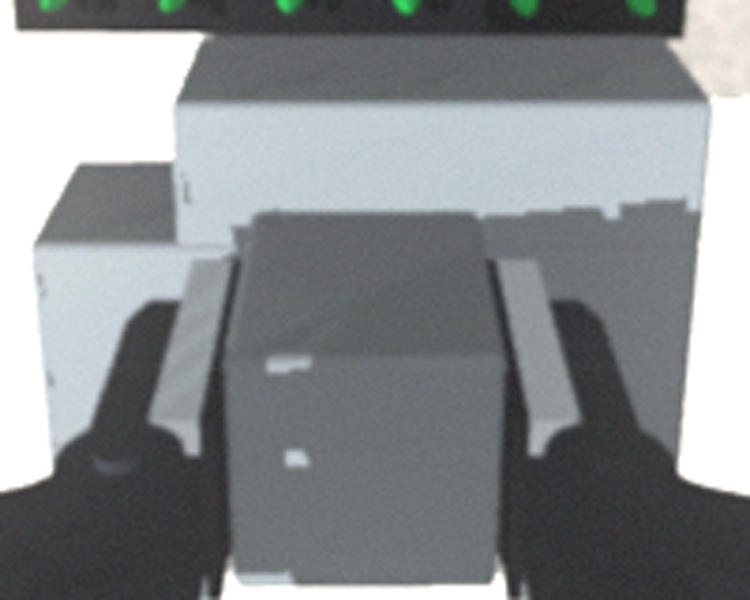

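The crop shows the block's top edge at row 103, its bottom edge at row 36, and the post top between rows 357 and 583. That gives good points for a fit.

Run:
```python
from geo import *;import pickle
W=pickle.load(open("w2.pkl","rb"))
L=np.array([(30,-45,30),(30,25,30),(10,25,30),(10,45,30),(30,-45,0),(30,25,0),(10,45,0),(15,15,66),(15,-15,66),(-15,-15,66),(-15,15,66),(15,15,30),(15,-15,30)],float)
P=np.array([(709,103),(176,103),(177,243),(35,243),(663,36),(205,36),(80,164),(228,357),(503,357),(494,583),(238,583),(258,213),(481,213)])/3.75+[224.6,184.6]
from scipy.spatial.transform import Rotation as Ro
def f(v):
    X=(Ro.from_euler("xyz",v[3:]).as_matrix()@L.T).T+v[:3];return (proj(W,X)-P).ravel()
for k in(0,1):
    g=(lambda v:f(np.r_[v[:3],0,0,v[3]])) if k==0 else f
    x0=[482,-6.5,163,-.16] if k==0 else [482,-6.5,163,0,0,-.16]
    b=least_squares(g,x0,loss="soft_l1",x_scale=[1,1,1]+[.01]*(len(x0)-3)).x
    print(b[:3],np.degrees(b[3:]),g(b).round(1).tolist())
    e=np.array([565.05,-15.89])-b[:2];y=np.radians(-9.29);print(e@[np.cos(y),np.sin(y)],e@[np.sin(y),-np.cos(y)])
```

```text
[478.5758447   -4.92371428 158.65096089] [-9.3345388] [0.6, 0.8, -0.3, 0.9, 1.4, 0.3, -0.0, 0.3, -0.9, 0.3, -0.5, 0.3, 0.5, -1.7, -0.3, -0.3, 1.1, -0.3, 0.9, 0.1, -0.4, 0.1, -0.9, -0.6, -0.8, -0.6]
87.11025703016867 -3.1372086112751116
[478.59737102  -5.09601381 158.59480844] [-0.22911353 -0.10099966 -9.19788785] [0.6, 0.8, -0.3, 0.9, 1.5, 0.3, 0.1, 0.3, -0.6, 0.1, -0.4, 0.3, 0.9, -1.8, -0.6, -0.2, 0.7, -0.2, 0.7, 0.1, -0.5, 0.0, -0.8, -0.6, -0.8, -0.7]
87.06119846664437 -3.303773218089937
```

Request:
arm_command(steps=[[0.031,-0.002,0,0],[0.05,-0.002,0,0],[0.05,-0.002,0,0],[0.04,-0.002,0,0],[0,0,0.03,0],[0,0,0.06,0],[0,0,0.06,0],[0,0,0.06,0],[0,0,0.03,0],[0,0,0.01,0],[0,0,0,0],[0,0,0,0]])

```text
time: 19.6
tcp_pos: [568.0, -16.1, 75.9]
tool_rot: [-180.0, -0.1, -9.2]
ft_force: [-0.6, -0.4, 0.4]
opening: 29.5
gripper_force: 44.6
```

Run:
```python
from station import manip
from geo import *
s=manip.sense();print(s["time"],s["tcp_pos"],s["tool_rot"],s["ft_force"])
e=np.array(s["tcp_pos"][:2])-[482,-6.43];y=np.radians(-9.29);print(e@[np.cos(y),np.sin(y)],e@[np.sin(y),-np.cos(y)])
```

```text
19.6 [567.98262259 -16.11364762  75.85418921] [-1.79969574e+02 -1.09409468e-01 -9.23699409e+00] [-0.58169389 -0.40529825  0.44408457]
86.4181130164456 -4.323674608135091
```

Request:
arm_command(steps=[[-0.001,0.001,0.01,0],[0,0,0.01,0],[0,0,0.006,0],[0,0,0.006,0],[0,0,0.006,0],[0,0,0.006,0],[0,0,0,0],[0,0,0,0]])

```text
time: 20.6
tcp_pos: [566.6, -16.5, 52.8]
tool_rot: [-180.0, -0.0, -9.2]
ft_force: [-0.3, -0.2, -1.3]
opening: 29.4
gripper_force: 44.6
```

There's no contact and the block is below the rim, so it has entered the pocket. I'll keep going down.

Request:
arm_command(steps=[[0,0,0.004,0],[0,0,0.004,0],[0,0,0.004,0],[0,0,0,0],[0,0,0,0]])

```text
time: 21.22
tcp_pos: [566.5, -16.5, 46.8]
tool_rot: [180.0, 0.0, -9.2]
ft_force: [0.8, 0.2, -0.0]
opening: 29.4
gripper_force: 44.6
```

Run:
```python
from station import manip
s=manip.sense();print(s["time"],s["tcp_pos"],s["tool_rot"],s["ft_force"],s["moment"])
```

```text
21.225 [566.52088338 -16.53284266  46.77113405] [ 1.79998881e+02  2.31007713e-03 -9.23639316e+00] [ 0.76343164  0.18843884 -0.00452995] [-0.02356336  0.01213293 -0.01384927]
```

Request:
arm_command(steps=[[0,0,0.003,0],[0,0,0.003,0],[0,0,0,0],[0,0,0,0]])

```text
time: 21.72
tcp_pos: [566.5, -16.5, 43.8]
tool_rot: [180.0, 0.0, -9.2]
ft_force: [0.2, 0.8, -0.1]
opening: 29.5
gripper_force: 44.6
```

Request:
arm_command(steps=[[0,0,0.002,0],[0,0,0.002,0],[0,0,0,0],[0,0,0,0]])

```text
time: 22.22
tcp_pos: [566.5, -16.5, 42.2]
tool_rot: [-180.0, -0.0, -9.2]
ft_force: [-2.6, 0.4, 4.7]
opening: 29.5
gripper_force: 45.4
```

Contact came at TCP z = 42.2, which is 6 + 36.2, so the block is on the floor. I'll press lightly, then release with a small opening and retreat.

Request:
arm_command(steps=[[0,0,0.002,0],[0,0,0,0],[0,0,0,0]])

```text
time: 22.6
tcp_pos: [566.5, -16.5, 42.2]
tool_rot: [-180.0, 0.0, -9.2]
ft_force: [-5.7, 0.8, 14.4]
opening: 29.5
gripper_force: 46.8
```

Request:
arm_command(steps=[[0,0,0,0],[0,0,0,0],[0,0,0,0],[0,0,0,0],[0,0,0,0]], fingers=44)

```text
time: 23.22
tcp_pos: [566.5, -16.5, 40.6]
tool_rot: [180.0, 0.0, -9.2]
ft_force: [0.6, -1.3, 0.2]
opening: 43.9
gripper_force: 0.0
```

Request:
arm_command(steps=[[0,0,-0.01,0],[0,0,-0.03,0],[0,0,-0.06,0],[0,0,-0.08,0],[0,0,-0.08,0],[0,0,-0.06,0],[-0.03,0,0,0],[-0.07,0,0,0],[-0.05,0,0,0],[0,0,0,0],[0,0,0,0]])

```text
time: 24.6
tcp_pos: [493.0, -4.4, 201.0]
tool_rot: [-180.0, -0.0, -9.2]
ft_force: [-0.2, 0.3, 0.6]
opening: 43.8
gripper_force: 0.0
```

Run:
```python
from station import manip
from geo import *
import cv2,pickle
d=manip.get_image("wrist");pickle.dump(d,open("w3.pkl","wb"))
s=manip.sense();print(s["time"],s["tcp_pos"],s["tool_rot"],s["ft_force"])
# compare predicted seated-block top outline/post with edges: best (dx,dy,dyaw,z) by edge score
g=cv2.cvtColor(d["color"],cv2.COLOR_BGR2GRAY);E=cv2.GaussianBlur(cv2.magnitude(cv2.Sobel(g,5,1,0),cv2.Sobel(g,5,0,1)),(0,0),1)
def seg(a,b):return [tuple(np.array(a)+(np.array(b)-a)*k) for k in np.linspace(.05,.95,30)]
def poly(c):return sum((seg(c[i],c[(i+1)%len(c)]) for i in range(len(c))),[])
def pts(z):
    return poly([(30,-45,z+30),(-30,-45,z+30),(-30,45,z+30),(10,45,z+30),(10,25,z+30),(30,25,z+30)])+poly([(15,15,z+66),(15,-15,z+66),(-15,-15,z+66),(-15,15,z+66)])
out=[]
for z in(0,3,6,9,12,16,20):
    L=pts(z)
    f=lambda v:-cv2.remap(E,proj(d,place([565.05+v[0],-15.89+v[1],np.radians(-9.43+v[2])],L)).astype(np.float32)[None],None,1).mean()
    from scipy.optimize import brute
    r=brute(f,(slice(-6,6.1,1),slice(-6,6.1,1),slice(-4,4.1,1)),full_output=True);out.append((round(r[1],1),z,r[0].round(2).tolist()))
print(*sorted(out),sep="\n")
```

```text
24.65 [493.19979572  -4.55622418 200.92371396] [ 1.79997985e+02 -4.50598966e-02 -9.23453303e+00] [-1.28568526  0.19006649  0.40905614]
(np.float64(-108.0), 3, [0.0, 1.14, -0.0])
(np.float64(-107.3), 0, [0.61, 1.1, -1.24])
(np.float64(-106.2), 6, [0.58, 1.18, -1.09])
(np.float64(-99.6), 9, [0.63, 1.04, -1.3])
(np.float64(-90.3), 12, [0.62, 0.83, -1.43])
(np.float64(-77.6), 16, [-0.0, 1.36, -3.19])
(np.float64(-74.7), 20, [1.72, -1.37, 0.68])
```

The wrist-image fit puts the block within about 1.3 mm of the pocket centre, at floor height to within the fit's few millimetres and turned about 1° or less. The gripper is clear, so I'm handing in.

```bash
python3 -c "
from station import manip
print(manip.sign_off())"
```

```text
the job is handed in; nothing more can be done
None
```

I showed the block's three sides to the camera in order, lowered it to the pocket floor and released it, then handed the job in; sign-off returned no verdict, and I took no final picture to check that the other items hadn't moved.

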